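# Take a rigging plate off its safety hook and stand it in the inspection stand

### The arm

A 6-joint arm with a two-finger parallel gripper is mounted at the origin on the work surface. World frame = base frame: x ahead of the robot, y to its left, z up, the work surface at z = 0. Lengths are in m, angles in rad, forces in N, time in s.
With the tool pointing down it reaches from about 0.325 to 0.75 m from the base axis. Payload 7.6 kg.
Tool frame: the origin (TCP) lies at the very end of the fingers, on their centre line; the grasp point (between the pads) lies 19 mm behind it; z points along the fingers, y is the direction in which the jaws open and shut (so a half turn about z gives the same grasp; the last joint's range is limited). The gripper opens to 85 mm and grips with 20 to 120 N. Pads are 22 mm wide; open, the fingers measure 114 mm over their backs; the gripper's body (76 mm by 85 mm) begins 54 mm behind the grasp point. The pads swing forward as they close: fully open they stand 13 mm farther back than shut.
Start: joints at [1.277, 0.052, 1.401, -0, 1.689, -0.07], TCP at [0.116, 0.512, 0.231] pointing down, gripper open.
Joint ranges: [-2.9, 2.9], [-0.91, 2.17], [0.12, 2.37], [-1.06, 4.2], [0.26, 2.73], [-2.93, 2.93]. Speed limits (rad/s): [2.57, 2.57, 3.01, 3.14, 3.14, 3.14].

### API

Orientations are given as a rotation vector (axis times angle).
In Python, from workcell import arm gives the robot as it stands.
- The arm moves only by the shell command python3 -m jog 'ROWS' [FORCE]. ROWS is JSON, a list of rows, each a list of 3 entries, a list of its own where there are three numbers: the turn, a rotation vector about the tool's x, y, z each as a share of pi rad, from -1 to 1, then the shift along the tool's x, y, z each as a share of 25 cm, from -1 to 1, then the gripper command: -1 is shut, 1 is fully open, values between are in proportion. A call has 1 to 12 rows; each row shifts and turns the commanded pose from where the row before left it, along the tool's axes as they then stand; what a row does not reach is not made up. A row lasts 1/10 s, in which the tool goes at most 50 mm and 8.59 degrees, less where a joint would pass 70% of its speed; a pose out of reach is approached as far as the arm can. A call with a number of a shift or a turn outside -1 to 1 is refused whole. A call with a gripper value outside its range is refused whole. The fingers move at their own pace and stop on an object; FORCE is the grip in N (left out, the last holds). Time passes only in rows, so rows that do not move let the fingers close. It gives the time, the measured TCP pose, the force and the opening at its end, in the units of the state.
- arm.sense(): the state, without advancing time (a new reading comes with each control period).
- arm.snapshot(name): name is "scene" or "top"; returns (picture, depth): 400x640x3 uint8, blue, green, red; 400x640 float32, m along the optical axis (not along the pixel's ray), 0 where there is no reading.
- arm.calibration(name): a dict with "fov_y" (degrees; the focal length in pixels is half the picture's height over the tangent of half this angle, whatever the lens; pixels are square), "cx", "cy" (the principal point, pixels), "R" (3x3) and "t" (3): a world point X has camera coordinates R X + t. Camera axes: x right, y down, z forward; pixel columns grow to the right and rows downward; lengths in m; the calibration is good to about 2 mm. A picture is of the moment at which its call begins. calibration takes no time and is no camera call.
- arm.hand_in(): hands the job in, once; it reports no verdict.
The state is a dict: "t": time; "joint_positions": joint angles; "qvel": joint speeds; "tau": joint torques, N m; "position": TCP position; "ee_rot": TCP orientation; "wrist_force": force on the tool from outside, world axes, zero at the start; "moment": the same for the moment, N m; "opening": finger opening in m.
Only numpy, scipy, OpenCV 4.12 (cv2) and the standard library are available. Lean on these libraries where they do the work, as an engineer would, in place of code of your own. Each camera call takes 0.05 s, during which the arm holds its last target. There are 200 camera calls.

### The job

The aluminium rigging plate hangs on the bench hook behind a sprung keeper. Press the keeper fully down with a fingertip, draw the plate off over the end of the hook without forcing either of them, and set the plate down gently, upright and home in the slot of the wooden stand, near the slot's middle (either way round). Leave the other gear where it lies.

Things in the scene. Friction and masses are not known exactly. Their poses are not given: they have to be found in the camera images.
- hook: Bench hook stand, fixed: dark foot 130 x 100 mm, 10 to 28 mm high, square grey post 30 x 30 x 162 mm, level steel hook arm. Origin 10 mm below the foot's top, on the post's axis, z up; the arm runs along -x, centred on y = 0, 15.5 mm wide, 14 mm high, upper edge at z = 150 mm. From x = -79 mm to the nose it is two cheeks with the sprung keeper in the gap. More than 15 N bends hook or keeper.
- hook_nose (a point): Tip of the arm's rounded nose, at its upper edge: 142 mm out from the post's axis, 150 mm above the hook's origin. The plate is off when its rear face is past this point. Axes as the hook's.
- keeper_pivot (a point): Pivot of the keeper inside the arm (hook x = -125 mm, z = 149.6 mm). The keeper is a dark steel pawl, 6 mm wide, that reaches 38.5 mm from here back towards the post and stands up at 30 degrees like a barb. A plate pulled against its end only jams it up tighter.
- keeper_end (a point): In the keeper's free end (5 mm thick, square face), 2.5 mm short of its face. When up, its top is 20 mm above the arm, 7 to 10 mm in front of the plate. Down on its hard stop this point is at hook x = -89 mm, the top 2.1 mm above the arm. The spring asks 2 to 3 N here at first, 5 N when down, and more the nearer to the pivot one presses (15 N at 12 mm from it). It springs up when let go.
- keeper (a joint): Turn of the keeper: 0 = up, closed (the spring's rest), 0.52 rad = pressed fully down, open.
- plate: Aluminium rigging plate, 84 mm wide (y), 115 mm tall (z), 10 mm thick (x), rounded corners, 0.15 to 0.28 kg. Origin: middle of its lower edge. It hangs upright on the arm by its large middle hole, faces square to the arm, upper edge 44 mm above the arm. Five more holes, 17 mm: three near the lower edge, two 94 mm up at y = +-25 mm; the strip 30 mm wide above the large hole is plain on both faces.
- hole (a point): Centre of the plate's 26 mm hole, 60 mm above its lower edge; axes as the plate's. While the plate hangs, the hole's crown is 2.3 mm above the arm, so it passes over the keeper only where that is held fully down. The plate can be lifted about 7 mm before the hole's lower side meets the arm.
- stand: Slotted brown wooden inspection stand, fixed to the table, 70 x 110 mm (x, y), 36 to 48 mm high. Origin 36 mm below its top face, in the middle; z up. A slot 13 mm wide, open at both ends, runs along y through its middle; its mouth flares to 23 mm over the top 5 mm; its floor is at z = 10 mm, 26 mm below the top face.
- slot_floor (a point): Middle of the slot's floor in the stand; axes as the stand's.
- carabiner: Bystander: gold locking carabiner lying flat, 110 x 70 x 15 mm.
- swivel: Bystander: grey zinc swivel with two eyes, lying, 110 x 47 x 30 mm.
- ascender: Bystander: black handled ascender with toothed cam, lying, 196 x 74 x 27 mm.
- dish: Bystander: small white porcelain dish, 92 mm across, 26 mm high.
- descender: Bystander: figure-eight descender lying flat, 140 x 76 x 12 mm.
- caliper: Bystander: vernier caliper lying flat, 200 x 75 x 14 mm.
Not all that is in view belongs to the job. Leave any pink look-alike of the plate alone.

How it is judged:
On the way, in this order (a step that is already met when the one before it is completed fails the run):
1. the keeper is pressed fully down by the fingers while the plate still hangs behind it (value of joint keeper above 0.46 rad and contact force between the fingers and hook above 1 N and x of plate in the frame of hook above -0.092 m), for 0.1 s.
2. the plate is off the hook's nose ((x of plate in the frame of hook below -0.148 m or horizontal distance between plate and hook above 0.16 m)), for 0.05 s.
At the end, for the whole second after the job is handed in: The plate stands in the stand's slot: its lower edge within 4 mm of the slot's floor, within 6 mm of the slot's centre line and 20 mm of its middle along the slot, upright within 0.16 rad, at rest; the keeper is up again (below 0.05 rad) (z of plate in the frame of slot_floor between -0.004 and 0.004 m and x of plate in the frame of slot_floor between -0.006 and 0.006 m and y of plate in the frame of slot_floor between -0.02 and 0.02 m and angle between plate's own z axis and vertical below 0.16 rad and linear speed of plate below 0.02 m/s and value of joint keeper below 0.05 rad); the robot touches nothing.
It fails at once if the hook or its keeper is pushed or pulled with more than 15 N (contact force between anything else and hook above 15 N).
It fails at once if the plate is banged or pressed against the stand with more than 25 N (contact force between plate and stand above 25 N).
It fails at once if other gear is moved by more than 20 mm (distance of any of carabiner, swivel, ascender, dish, descender, caliper from where it was at the start of the episode above 0.02 m).
It also fails if it takes over 70 s, if anything falls off the work surface, if the arm or the gripper's body presses on something with over 40 N, if the wrist force passes 120 N, or if a joint passes its speed limit or range.

## Working session

There is one attempt and no reset: what is moved stays moved. The work goes in short steps, Python scripts to look and compute and a shell command to move; the robot and the scene stay as the last step left them, time stands still between calls to the robot, and variables do not carry over. Pictures are saved under pics/ and viewed, about 8 in all and at most 12, crops included, and the job is handed in when it is done.

```bash
mkdir -p pics; ls; cat > h.py <<'E'
import numpy as np,cv2
from workcell import arm
from scipy.spatial.transform import Rotation as Ro
def K(n):
    c=arm.calibration(n);f=200/np.tan(np.radians(c["fov_y"])/2);return f,c["cx"],c["cy"],np.array(c["R"]),np.array(c["t"])
def cloud(n,d):
    f,cx,cy,R,t=K(n);v,u=np.mgrid[:400,:640];P=np.stack([(u-cx)/f*d,(v-cy)/f*d,d],-1);return (P-t)@R
def proj(n,X):
    f,cx,cy,R,t=K(n);c=R@np.array(X)+t;return f*c[0]/c[2]+cx,f*c[1]/c[2]+cy
def plane(n,u,v,z):
    f,cx,cy,R,t=K(n);o=-R.T@t;r=R.T@np.array([(u-cx)/f,(v-cy)/f,1]);return o+r*(z-o[2])/r[2]
E
python3 - <<'E'
from h import *
for n in("scene","top"):
    p,d=arm.snapshot(n);cv2.imwrite(f"pics/{n}0.png",p);np.save(f"{n}0.npy",d)
    f,cx,cy,R,t=K(n);print(n,f,cx,cy,-R.T@t,R[2],(d==0).mean())
s=arm.sense();print(s)
E
```

```text
pics
scene 452.40263262076445 322.89635301094984 199.01794835851527 [ 1.49770426 -0.66027456  0.92556093] [-0.69459277  0.46179443 -0.55162197] 0.006390625
top 499.12923632673954 313.5486953393351 195.17487619532824 [0.38633921 0.02566149 1.42088548] [ 0.08347644 -0.00981075 -0.99646146] 0.00430859375
{'t': 0.1, 'joint_positions': array([ 1.27667345e+00,  5.27459214e-02,  1.40163554e+00, -2.80883621e-05,
        1.68857773e+00, -7.03100279e-02]), 'qvel': array([ 0.00087599, -0.00116201, -0.00166544, -0.00161487, -0.00021187,
       -0.00114753]), 'tau': array([ 1.85604738e-03, -3.82579565e+01, -3.60985816e+01, -1.89557409e-05,
        4.84614793e-03,  6.97105997e-05]), 'position': array([0.11643587, 0.51165113, 0.23056499]), 'ee_rot': array([-3.50811533e-01, -3.12172191e+00,  2.11880822e-03]), 'wrist_force': array([-0.11231968,  0.44591883,  0.18320081]), 'moment': array([-0.02194404, -0.00785619,  0.02088696]), 'opening': 0.08528578091244192}
```

View pics/scene0.png

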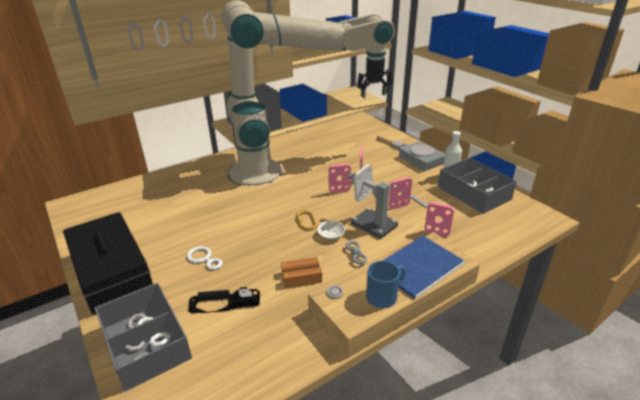

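View pics/top0.png

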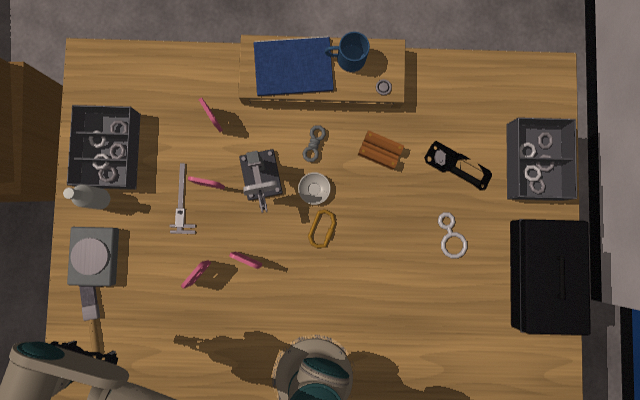

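The aluminium plate is the grey one on the hook, at scene (363,183) and top (262,185). The pink look-alikes at top (208,112), (205,181), (195,273) and (245,260) do not fit: they are pink and not on the hook. The stand is at top (382,149). I'll confirm with an enlarged crop and measure.

```bash
python3 - <<'E'
from h import *
a=cv2.imread("pics/scene0.png")[150:245,315:415];b=cv2.imread("pics/top0.png")[140:220,225:325]
cv2.imwrite("pics/crop.png",np.hstack([cv2.resize(a,(400,400),interpolation=cv2.INTER_CUBIC),cv2.resize(b,(400,320),interpolation=cv2.INTER_CUBIC).__class__(0) if 0 else cv2.copyMakeBorder(cv2.resize(b,(400,320),interpolation=cv2.INTER_CUBIC),0,80,0,0,0)]))
# stand: top view brown, heights
p=cv2.imread("pics/top0.png");d=np.load("top0.npy");P=cloud("top",d)
def rect(m,nm):
    XY=P[m][:,:2].astype(np.float32);r=cv2.minAreaRect(XY);print(nm,m.sum(),np.round(r[0],4),np.round(r[1],4),round(r[2],1),"z",np.percentile(P[m][:,2],[5,50,95]).round(4));return r
w=np.zeros((400,640),bool);w[120:180,345:415]=1
m=w&(P[...,2]>.028)
for lo in(.02,.028,.033): rect(w&(P[...,2]>lo),"stand>%g"%lo)
w=np.zeros((400,640),bool);w[140:220,230:296]=1
rect(w&(P[...,2]>.01)&(P[...,2]<.04),"foot")
m=w&(P[...,2]>.08);XY=P[m];
for x in XY[np.argsort(XY[:,0])]: print(np.round(x*1000).astype(int),end=" ")
E
```

```text
stand>0.02 899 [ 0.5154 -0.1087] [0.1152 0.3545] 61.8 z [0.0266 0.0384 0.0442]
stand>0.028 848 [ 0.5154 -0.1087] [0.1152 0.3545] 61.8 z [0.0322 0.0386 0.0442]
stand>0.033 789 [ 0.5154 -0.1087] [0.1152 0.3545] 61.8 z [0.0343 0.0389 0.0443]
foot 957 [0.5573 0.1722] [0.1303 0.1163] 13.3 z [0.0132 0.0182 0.0237]
[ 386   26 1421] [ 386   26 1421] [ 386   26 1421] [ 386   26 1421] [ 386   26 1421] [ 386   26 1421] [ 386   26 1421] [ 386   26 1421] [ 386   26 1421] [ 386   26 1421] [ 386   26 1421] [ 386   26 1421] [446 143 156] [446 146 152] [449 145 156] [449 143 155] [449 132 158] [449 130 152] [451 145 159] [451 143 159] [451 133 156] [451 135 155] [453 142 161] [454 145 158] [454 135 159] [454 141 154] [454 133 158] [454 139 148] [456 148 162] [456 145 158] [456 132 163] [456 135 159] [457 144 149] [457 141 147] [457 139 146] [458 148 162] [458 143 162] [459 146 157] [459 133 160] [459 141 155] [459 136 155] [459 139 148] [461 151 159] [461 148 159] [461 143 160] [461 140 159] [461 146 157] [462 133 158] [462 138 156] [462 136 156] [463 140 165] [464 145 161] [464 151 159] [464 143 162
[... 9409 characters left out ...]
 [590 162 168] [590 172 167] [590 182 164] [590 157 168] [590 156 116] [591 186 173] [591 184 173] [591 168 176] [591 166 174] [591 182 170] [591 171 171] [591 159 173] [592 174 169] [592 179 168] [592 161 171] [592 156  89] [592 164 169] [592 157 138] [592 177 165] [593 157 165] [593 179 172] [594 176 172] [594 174 171] [594 166 172] [594 184 169] [594 172 171] [594 182 169] [594 187 167] [594 161 171] [594 164 170] [595 158 106] [595 159 169] [595 170 166] [596 158 133] [596 169 175] [596 174 173] [596 179 172] [596 166 174] [596 159 175] [596 158 158] [596 177 170] [597 161 172] [597 172 169] [597 165 166] [598 158 101] [599 158 126] [599 159 172] [599 164 170] [600 167 169] [600 162 168]
```

View pics/crop.png

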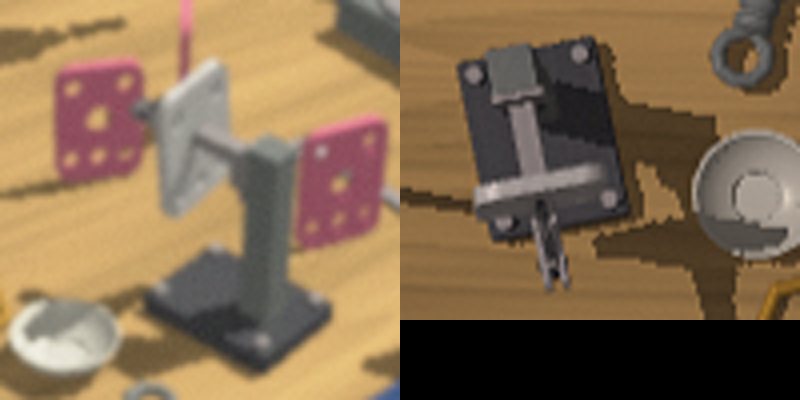

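The crop confirms it: the grey plate hangs on the hook arm, with the keeper barb in front of it on the robot's side. Next I'll fit the hook, plate and stand numerically.

```bash
python3 - <<'E'
from h import *
ps,ds=cv2.imread("pics/top0.png"),np.load("top0.npy")
P=cloud("top",ds);X,Y,Z=P[...,0],P[...,1],P[...,2];ok=ds>0
# arm: z .15-.164, x .51?-.556 and .446-.49
A=ok&(Z>.150)&(Z<.164)&(Y>.125)&(Y<.172)&(((X>.52)&(X<.556))|((X>.447)&(X<.485)))
q=P[A];c=np.polyfit(q[:,0],q[:,1],1);print("arm line",c,np.degrees(np.arctan(c[0])),"z med",np.median(q[(q[:,0]>.52)][:,2]))
m=ok&(Z>.165)&(X>.562)&(X<.61)&(Y>.14)&(Y<.2)
r=cv2.minAreaRect(P[m][:,:2].astype(np.float32));print("post",r,P[m].mean(0))
f=ok&(Z>.011)&(Z<.026)&(X>.48)&(X<.63)&(Y>.1)&(Y<.24)&(ps.max(2)<110)
r=cv2.minAreaRect(P[f][:,:2].astype(np.float32));print("foot",r,np.median(P[f][:,2]))
m=ok&(Z>.195)&(Z<.212)&(X>.48)&(X<.53)&(Y>.1)&(Y<.195)
q=P[m];c=np.polyfit(q[:,1],q[:,0],1);print("plate top",m.sum(),q.mean(0),np.ptp(q[:,1]),"slope deg",np.degrees(np.arctan(-c[0])))
# stand
w=np.zeros((400,640),bool);w[120:180,345:420]=1
s=ok&w&(Z>.028)&(Z<.05)
q=P[s];r=cv2.minAreaRect(q[:,:2].astype(np.float32));print("stand",r,np.median(q[:,2]),q.mean(0))
hsv=cv2.cvtColor(ps,cv2.COLOR_BGR2HSV);cs=[]
# scene view
d2=np.load("scene0.npy");p2=cv2.imread("pics/scene0.png");Q=cloud("scene",d2)
s2=(d2>0)&(Q[...,2]>.028)&(Q[...,2]<.055)&(abs(Q[...,0]-.61)<.1)&(abs(Q[...,1]+.11)<.1)
q=Q[s2];r=cv2.minAreaRect(q[:,:2].astype(np.float32));print("stand scene",r,np.median(q[:,2]),q.mean(0))
m=(d2>0)&(Q[...,2]>.195)&(Q[...,2]<.212)&(abs(Q[...,0]-.503)<.03)&(abs(Q[...,1]-.148)<.06);print("plate scene",m.sum(),Q[m].mean(0))
m=(d2>0)&(Q[...,2]>.166)&(Q[...,2]<.178)&(abs(Q[...,0]-.58)<.03)&(abs(Q[...,1]-.168)<.03);print("post scene",m.sum(),Q[m].mean(0))
v=cv2.resize(ps[125:175,350:415],(650,500),interpolation=cv2.INTER_CUBIC);cv2.imwrite("pics/stand.png",v)
E
```

```text
arm line [0.2374215  0.03132204] 13.355960725268817 z med 0.1580763902382467
post ((0.5815299153327942, 0.16940653324127197), (0.03356477618217468, 0.030673660337924957), 14.91789722442627) [0.58129303 0.16918065 0.17015727]
foot ((0.5591989755630493, 0.16419801115989685), (0.13028012216091156, 0.09993022680282593), 13.310359001159668) 0.018091324397211832
plate top 128 [0.50772938 0.15000804 0.20167431] 0.07103633360273416 slope deg 13.226719256794107
stand ((0.636676013469696, -0.17390768229961395), (0.11024288088083267, 0.0715298131108284), 67.89905548095703) 0.0384946836362787 [ 0.63625907 -0.17363078  0.0382686 ]
stand scene ((0.6410943865776062, -0.17002660036087036), (0.10642605274915695, 0.07728862762451172), 69.1903076171875) 0.03729054662452932 [ 0.64398779 -0.16562339  0.03662631]
plate scene 60 [0.51396747 0.15089364 0.19951977]
post scene 63 [0.58815718 0.16936442 0.16913513]
```

View pics/stand.png

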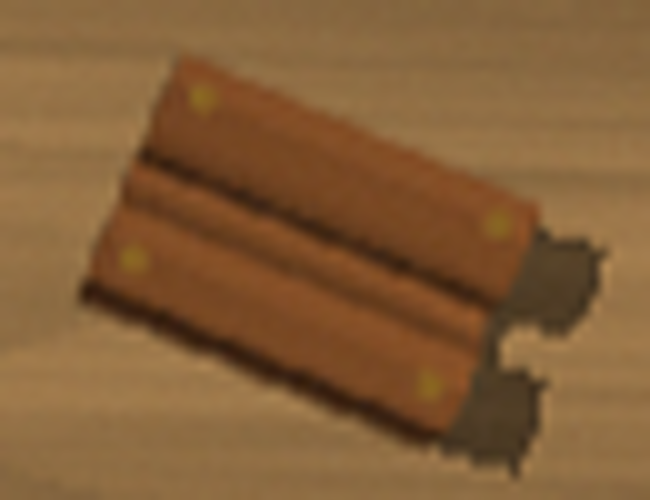

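```bash
cat >> h.py <<'E'
HY=np.radians(13.31);HO=np.array([.5815,.1694,.008]);HR=Ro.from_euler('z',HY).as_matrix()
def hook(p): return HR.T@(np.array(p)-HO)
def unhook(p): return HR@np.array(p)+HO
def go(target,yaw):  # jaw (tool y) along world yaw, tool down
    s=arm.sense();R=Ro.from_rotvec(s["ee_rot"]).as_matrix()
    y=np.array([np.cos(yaw),np.sin(yaw),0]);z=np.array([0,0,-1.])
    best=None
    for sg in(1,-1):
        T=np.stack([np.cross(sg*y,z),sg*y,z],1);v=Ro.from_matrix(R.T@T).as_rotvec()
        if best is None or np.linalg.norm(v)<np.linalg.norm(best[0]): best=(v,T)
    v,T=best;d=np.array(target)-s["position"]
    print("turn/pi",(v/np.pi).round(4),"shift/.25 after turn",(T.T@d/.25).round(4),"before",(R.T@d/.25).round(4),"q6",s["joint_positions"].round(3))
    print("pos",s["position"].round(4),"hook",hook(s["position"]).round(4),"F",s["wrist_force"].round(2),"open",s["opening"],"t",s["t"])
E
python3 - <<'E'
from h import *
go(unhook([-.077,-.001,.260]),HY)
pins=[(203,97),(497,224),(133,259),(429,384)]
W=np.array([plane("top",350+u/10-.45,125+v/10-.45,.038) for u,v in pins]);print(W.round(4),W.mean(0))
d=W[0]-W[1];print(np.degrees(np.arctan2(d[1],d[0])));d=W[2]-W[3];print(np.degrees(np.arctan2(d[1],d[0])))
E
```

```text
turn/pi [-4.000e-04  2.000e-04  3.548e-01] shift/.25 after turn [-1.7645  1.1871 -0.1497] before [-1.8429 -1.0614 -0.1484] q6 [ 1.277  0.053  1.402 -0.     1.689 -0.07 ]
pos [0.1164 0.5117 0.2306] hook [-0.3738  0.4401  0.2226] F [-0.11  0.45  0.18] open 0.08528578091244192 t 0.1
[[ 0.6782 -0.142   0.038 ]
 [ 0.6443 -0.2252  0.038 ]
 [ 0.6316 -0.123   0.038 ]
 [ 0.5985 -0.2066  0.038 ]] [ 0.63816406 -0.17421558  0.038     ]
67.8450664600163
68.36656989377536
```

```bash
python3 -m jog '[[[0,0,0.0443],[0,0,-0.02],-0.48],[[0,0,0.0443],[0,0,-0.02],-0.48],[[0,0,0.0443],[0,0,-0.02],-0.48],[[0,0,0.0443],[0,0,-0.02],-0.48],[[0,0,0.0443],[0,0,-0.02],-0.48],[[0,0,0.0443],[0,0,-0.02],-0.48],[[0,0,0.0443],[0,0,-0.02],-0.48],[[0,0,0.0443],[0,0,-0.01],-0.48],[[0,0,0],[-0.12,0.08,0],-0.48],[[0,0,0],[-0.12,0.08,0],-0.48],[[0,0,0],[-0.12,0.08,0],-0.48],[[0,0,0],[-0.12,0.08,0],-0.48]]' 25 && python3 -m jog '[[[0,0,0],[-0.13,0.09,0],-0.48],[[0,0,0],[-0.13,0.09,0],-0.48],[[0,0,0],[-0.13,0.09,0],-0.48],[[0,0,0],[-0.13,0.09,0],-0.48],[[0,0,0],[-0.13,0.09,0],-0.48],[[0,0,0],[-0.13,0.09,0],-0.48],[[0,0,0],[-0.13,0.09,0],-0.48],[[0,0,0],[-0.13,0.09,0],-0.48],[[0,0,0],[0,0,0],-0.48]]'; python3 - <<'E'
from h import *
go(unhook([-.077,-.001,.225]),HY)
E
```

```text
t: 1.3
position: [0.2228, 0.4126, 0.2684]
ee_rot: [1.947, 2.466, -0.001]
wrist_force: [0.5, 0.2, 0.1]
opening: 0.0221
t: 2.2
position: [0.4595, 0.1994, 0.2677]
ee_rot: [-1.953, -2.46, 0.003]
wrist_force: [-0.0, -0.2, 0.7]
opening: 0.0223
turn/pi [-0.0005  0.0004 -0.0011] shift/.25 after turn [-0.2332  0.1392  0.1387] before [-0.2325  0.1402  0.1387] q6 [ 3.360e-01 -2.100e-02  1.403e+00 -1.000e-03  1.761e+00  1.070e-01]
pos [0.4595 0.1994 0.2677] hook [-0.1118  0.0573  0.2597] F [-0.04 -0.15  0.69] open 0.022293065365933715 t 2.2
```

```bash
python3 -m jog '[[[0,0,0],[-0.078,0.0465,0.03],-0.48],[[0,0,0],[-0.078,0.0465,0.03],-0.48],[[0,0,0],[-0.078,0.0465,0.03],-0.48],[[0,0,0],[0,0,0.03],-0.48],[[0,0,0],[0,0,0.02],-0.48],[[0,0,0],[0,0,0],-0.48],[[0,0,0],[0,0,0],-0.48]]'; python3 - <<'E'
from h import *
go(unhook([-.077,-.001,.21]),HY)
p,d=arm.snapshot("scene");cv2.imwrite("pics/s1.png",p);np.save("s1.npy",d)
t,dt=arm.snapshot("top")
cv2.imwrite("pics/c1.png",np.hstack([cv2.resize(p[105:225,315:435],(480,480),interpolation=cv2.INTER_CUBIC),cv2.resize(t[140:220,225:278],(318,480),interpolation=cv2.INTER_CUBIC)]))
E
```

```text
t: 2.9
position: [0.5044, 0.1544, 0.2341]
ee_rot: [1.946, 2.466, 0.001]
wrist_force: [0.5, 0.1, 1.2]
opening: 0.0226
turn/pi [ 0.0001 -0.0001  0.0008] shift/.25 after turn [-0.0168  0.0059  0.0644] before [-0.0168  0.0059  0.0644] q6 [ 0.227  0.058  1.389  0.     1.694 -0.008]
pos [0.5044 0.1544 0.2341] hook [-0.0785  0.0032  0.2261] F [0.46 0.1  1.15] open 0.02255418572511353 t 2.9
```

View pics/c1.png

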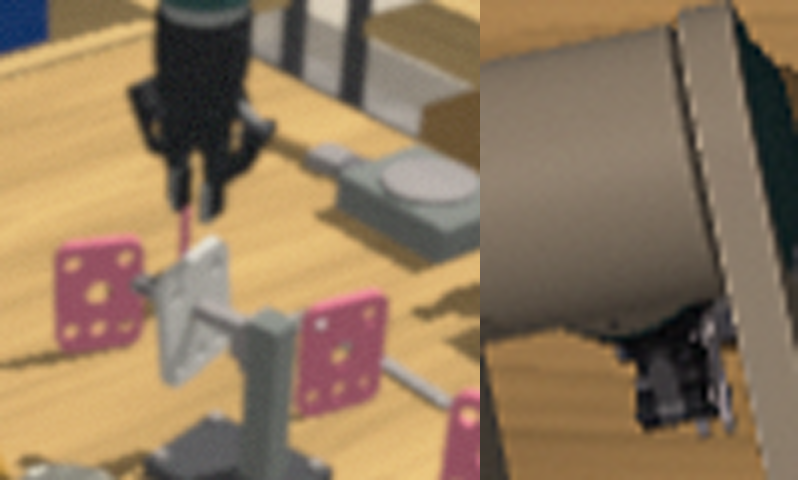

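```bash
python3 - <<'E'
from h import *
d=np.load("s1.npy");Q=cloud("scene",d);H=(Q-HO)@HR
w=(d>0)&(abs(H[...,0]+.08)<.06)&(abs(H[...,1])<.06)
for lo,hi in((.222,.228),(.228,.236),(.236,.244)):
    m=w&(H[...,2]>lo)&(H[...,2]<hi);print(lo,m.sum(),np.sort(H[m][:,0]*1000).astype(int),(H[m][:,1]*1000).astype(int))
m=w&(H[...,2]>.175)&(H[...,2]<.205);print(H[m].mean(0),np.percentile(H[m][:,0]*1000,[2,10,50,90,98]),np.percentile(H[m][:,1]*1000,[2,50,98]))
for x in ([-.078,0,.226],[-.077,-.005,.194]): print(proj("scene",unhook(x)))
E
```

```text
0.222 7 [-96 -90 -90 -88 -88 -62 -59] [15 -2  2  8 -4  6  0]
0.228 26 [-101  -94  -90  -90  -90  -89  -88  -87  -87  -86  -86  -86  -66  -65
  -63  -60  -59  -58  -58  -56  -56  -56  -55  -54  -53  -52] [-1 15  4 10 -5 -6  0  0  6 -5 -2 -5 -4  4  7 -8 -8 -4 -2  1  5 -5 -9 -7
 -2 -9]
0.236 30 [-101  -97  -94  -94  -91  -89  -89  -89  -88  -88  -88  -87  -87  -87
  -87  -86  -86  -85  -65  -61  -60  -60  -60  -56  -55  -55  -55  -55
  -52  -52] [  7  10  -1  -5  -2   3   6  11  -5  -6  -3  -1   6  -7  -9 -10  -6   0
  10   5  -6  -6  -2  -2   1   7  -7  -2  -3   1]
[-0.06962474 -0.006764    0.18686299] [-77.20517498 -74.70587963 -68.72873901 -66.04633449 -64.72673303] [-43.39590245  -6.05845337  34.66658855]
(np.float64(362.03533304437934), np.float64(158.82395160817867))
(np.float64(360.94208200970365), np.float64(168.2352766930872))
```

```bash
python3 -m jog '[[[0,0,0.0008],[-0.0168,0.006,0],-0.48],[[0,0,0],[0,0,0],-0.48],[[0,0,0],[0,0,0.04],-0.48],[[0,0,0],[0,0,0.04],-0.48],[[0,0,0],[0,0,0.04],-0.48],[[0,0,0],[0,0,0.03],-0.48],[[0,0,0],[0,0,0.03],-0.48],[[0,0,0],[0,0,0],-0.48],[[0,0,0],[0,0,0],-0.48]]'; python3 - <<'E'
from h import *
go(unhook([-.077,-.001,.155]),HY)
E
```

```text
t: 3.9
position: [0.5073, 0.1499, 0.1888]
ee_rot: [-1.95, -2.463, -0.0]
wrist_force: [0.4, -0.1, 0.2]
opening: 0.022
turn/pi [ 0.     -0.     -0.0004] shift/.25 after turn [ 0.0036 -0.0014  0.1033] before [ 0.0036 -0.0014  0.1033] q6 [ 0.217  0.08   1.456  0.     1.605 -0.014]
pos [0.5073 0.1499 0.1888] hook [-0.0767 -0.0019  0.1808] F [ 0.38 -0.12  0.2 ] open 0.022016730887443672 t 3.9
```

```bash
python3 -m jog '[[[0,0,0],[0,0,0.02],-0.48],[[0,0,0],[0,0,0.02],-0.48],[[0,0,0],[0,0,0],-0.48],[[0,0,0],[0,0,0],-0.48]]'; python3 -m jog '[[[0,0,0],[0,0,0.02],-0.48],[[0,0,0],[0,0,0.02],-0.48],[[0,0,0],[0,0,0],-0.48],[[0,0,0],[0,0,0],-0.48]]'; python3 -c "
from h import *
go(unhook([-.077,-.001,.152]),HY)"
```

```text
t: 4.3
position: [0.5073, 0.1499, 0.1788]
ee_rot: [-1.95, -2.463, 0.0]
wrist_force: [-0.3, -0.6, 0.3]
opening: 0.0221
t: 4.7
position: [0.5075, 0.1499, 0.1693]
ee_rot: [1.95, 2.462, 0.001]
wrist_force: [0.4, 0.6, 4.1]
opening: 0.0217
turn/pi [ 0.0002 -0.     -0.0004] shift/.25 after turn [ 0.0037 -0.002   0.037 ] before [ 0.0037 -0.002   0.037 ] q6 [ 0.217  0.091  1.484  0.     1.566 -0.014]
pos [0.5075 0.1499 0.1693] hook [-0.0765 -0.0019  0.1613] F [0.44 0.55 4.12] open 0.021665724046144693 t 4.7
```

```bash
for i in 1 2; do python3 -m jog '[[[0,0,0],[0,0,0.012],-0.48],[[0,0,0],[0,0,0],-0.48],[[0,0,0],[0,0,0],-0.48]]' | egrep 'pos|force'; done;  for i in 1 2; do python3 -m jog '[[[0,0,0],[0,0,0.004],-0.48],[[0,0,0],[0,0,0],-0.48],[[0,0,0],[0,0,0],-0.48]]' | egrep 'pos|force'; done
```

```text
position: [0.5076, 0.1499, 0.1663]
wrist_force: [1.8, 0.5, 4.9]
position: [0.5076, 0.1499, 0.1633]
wrist_force: [2.0, 0.3, 4.9]
position: [0.5077, 0.15, 0.1625]
wrist_force: [3.5, 0.7, 5.3]
position: [0.5079, 0.15, 0.1616]
wrist_force: [2.9, 0.6, 5.6]
```

```bash
for i in 1 2 3; do python3 -m jog '[[[0,0,0],[0,0,0.003],-0.48],[[0,0,0],[0,0,0],-0.48],[[0,0,0],[0,0,0],-0.48]]' | egrep 'pos|force'; done
```

```text
position: [0.5079, 0.15, 0.1609]
wrist_force: [3.7, 1.1, 5.7]
position: [0.508, 0.15, 0.1603]
wrist_force: [3.7, 0.4, 6.2]
position: [0.5081, 0.1501, 0.1602]
wrist_force: [2.6, 0.4, 9.4]
```

```bash
python3 -m jog '[[[0,0,0],[0,0,-0.002],-0.48],[[0,0,0],[0,0,0],-0.55],[[0,0,0],[0,0,0],-0.55]]' | egrep 'pos|force|open';  python3 -m jog '[[[0,0,0],[0,0,-0.001],-0.62],[[0,0,0],[0,0,0],-0.62],[[0,0,0],[0,0,0],-0.62]]' | egrep 'pos|force|open'
```

```text
position: [0.5071, 0.1498, 0.1602]
wrist_force: [-2.0, -0.4, 10.4]
opening: 0.0191
position: [0.5064, 0.1497, 0.1602]
wrist_force: [-5.3, -1.4, 10.9]
opening: 0.0162
```

```bash
python3 -m jog '[[[0,0,0],[0,0,-0.003],-0.62],[[0,0,0],[0,0,0],-0.62]]' | egrep 'pos|force|open';  python3 -m jog '[[[0,0,0],[0,0,-0.001],-0.66],[[0,0,0],[0,0,0],-0.66],[[0,0,0],[0,0,0],-0.66]]' | egrep 'pos|force|open'
```

```text
position: [0.5064, 0.1497, 0.1604]
wrist_force: [-4.3, -1.5, 7.9]
opening: 0.0166
position: [0.5064, 0.1497, 0.1604]
wrist_force: [-3.4, -1.5, 6.9]
opening: 0.0147
```

```bash
python3 -m jog '[[[0,0,0],[0,0,-0.001],-0.71],[[0,0,0],[0,0,0],-0.71],[[0,0,0],[0,0,0],-0.71]]' | egrep 'pos|force|open';  python3 -m jog '[[[0,0,0],[0,0,0],-0.74],[[0,0,0],[0,0,0],-0.74]]' | egrep 'pos|force|open'
```

```text
position: [0.5063, 0.1496, 0.1605]
wrist_force: [-3.6, -0.6, 5.4]
opening: 0.0125
position: [0.5062, 0.1496, 0.1605]
wrist_force: [-4.1, -1.7, 7.1]
opening: 0.0109
```

Now grip fully at 30 N.

```bash
python3 -m jog '[[[0,0,0],[0,0,0],-0.8],[[0,0,0],[0,0,0],-1],[[0,0,0],[0,0,0],-1],[[0,0,0],[0,0,0],-1]]' 30; python3 -c "
from h import *
go(unhook([-.175,-.001,.152]),HY)
p,d=arm.snapshot('scene');cv2.imwrite('pics/c2.png',cv2.resize(p[105:225,315:435],(600,600),interpolation=cv2.INTER_CUBIC))"
```

```text
t: 8.8
position: [0.5063, 0.1496, 0.1605]
ee_rot: [-1.949, -2.461, 0.004]
wrist_force: [-4.2, -1.0, 6.5]
opening: 0.0095
turn/pi [-0.0009 -0.     -0.0003] shift/.25 after turn [ 0.0036 -0.3891  0.0021] before [ 0.0032 -0.3891  0.0032] q6 [ 0.217  0.096  1.497 -0.     1.552 -0.014]
pos [0.5063 0.1496 0.1605] hook [-0.0777 -0.0019  0.1525] F [-4.24 -1.02  6.54] open 0.009522247090114549 t 8.8
```

View pics/c2.png

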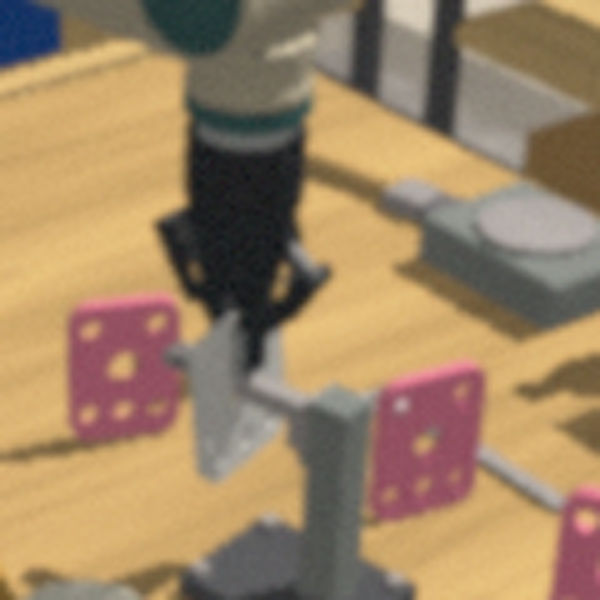

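```bash
python3 -m jog '[[[0,0,0],[0,-0.008,0],-1],[[0,0,0],[0,0,0],-1]]' | egrep 'pos|force|open';  python3 -m jog '[[[0,0,0],[0,-0.008,0],-1],[[0,0,0],[0,0,0],-1]]' | egrep 'pos|force|open'
```

```text
position: [0.5054, 0.1494, 0.1607]
wrist_force: [3.0, 1.0, 3.8]
opening: 0.0099
position: [0.5034, 0.149, 0.1607]
wrist_force: [3.4, 0.4, 3.6]
opening: 0.0095
```

```bash
python3 -m jog '[[[0,0,0],[0,0,0.001],-1],[[0,0,0],[0,0,0],-1]]' | egrep 'pos|force|open';  python3 -m jog '[[[0,0,0],[0,-0.006,0],-1],[[0,0,0],[0,0,0],-1]]' | egrep 'pos|force|open'; python3 -m jog '[[[0,0,0],[0,-0.006,0],-1],[[0,0,0],[0,0,0],-1]]' | egrep 'pos|force|open'
```

```text
position: [0.5035, 0.149, 0.1606]
wrist_force: [2.9, 0.6, 4.9]
opening: 0.0099
position: [0.5021, 0.1486, 0.1606]
wrist_force: [3.7, 0.4, 5.2]
opening: 0.0095
position: [0.5006, 0.1483, 0.1606]
wrist_force: [3.4, 1.3, 5.3]
opening: 0.0095
```

```bash
python3 -m jog '[[[0,0,0],[0,-0.006,0],-1],[[0,0,0],[0,-0.006,0],-1],[[0,0,0],[0,0,0],-1]]' | egrep 'pos|force|open';  python3 -m jog '[[[0,0,0],[0,-0.006,0],-1],[[0,0,0],[0,-0.006,0],-1],[[0,0,0],[0,0,0],-1]]' | egrep 'pos|force|open'
```

```text
position: [0.4977, 0.1476, 0.1606]
wrist_force: [2.5, 0.9, 5.4]
opening: 0.0097
position: [0.4948, 0.1469, 0.1606]
wrist_force: [3.6, 1.3, 5.4]
opening: 0.0096
```

```bash
python3 -m jog '[[[0,0,0],[0,-0.006,-0.004],-1],[[0,0,0],[0,-0.006,-0.004],-1],[[0,0,0],[0,0,0],-1]]' | egrep 'pos|force|open';  python3 -m jog '[[[0,0,0],[0,-0.006,-0.004],-1],[[0,0,0],[0,-0.006,-0.003],-1],[[0,0,0],[0,0,0],-1]]' | egrep 'pos|force|open'
```

```text
position: [0.4914, 0.1462, 0.1622]
wrist_force: [2.9, 0.6, 3.1]
opening: 0.0098
position: [0.4886, 0.1455, 0.1641]
wrist_force: [2.3, 0.5, 3.1]
opening: 0.0099
```

```bash
for i in 1 2 ; do python3 -m jog '[[[0,0,0],[0,-0.01,0],-1],[[0,0,0],[0,-0.01,0],-1],[[0,0,0],[0,0,0],-1]]' | egrep 'pos|force'; done
```

```text
position: [0.4836, 0.1443, 0.1641]
wrist_force: [1.4, 0.4, 4.7]
position: [0.4788, 0.1432, 0.1642]
wrist_force: [2.2, 0.3, 5.3]
```

```bash
for i in 1 2 ; do python3 -m jog '[[[0,0,0],[0,-0.01,0],-1],[[0,0,0],[0,-0.01,0],-1],[[0,0,0],[0,0,0],-1]]' | egrep 'pos|force'; done
```

```text
position: [0.4742, 0.1421, 0.1645]
wrist_force: [2.0, 0.8, 6.0]
position: [0.4695, 0.141, 0.1649]
wrist_force: [1.6, 1.7, 6.9]
```

```bash
python3 -m jog '[[[0,0,0],[0,0,-0.004],-1],[[0,0,0],[0,-0.01,0],-1],[[0,0,0],[0,0,0],-1]]' | egrep 'pos|force'; python3 -m jog '[[[0,0,0],[0,-0.01,0],-1],[[0,0,0],[0,0,0],-1]]' | egrep 'pos|force'
```

```text
position: [0.4669, 0.1403, 0.1657]
wrist_force: [1.3, -0.7, 7.2]
position: [0.4644, 0.1398, 0.1658]
wrist_force: [1.0, -0.5, 7.6]
```

```bash
python3 -m jog '[[[0,0,0],[0,-0.01,-0.001],-1],[[0,0,0],[0,0,0],-1]]' | egrep 'pos|force'; python3 -m jog '[[[0,0,0],[0,-0.01,0],-1],[[0,0,0],[0,0,0],-1]]' | egrep 'pos|force'; python3 -m jog '[[[0,0,0],[0,-0.01,0],-1],[[0,0,0],[0,0,0],-1]]' | egrep 'pos|force'
```

```text
position: [0.4615, 0.1391, 0.1653]
wrist_force: [0.2, -0.6, 6.2]
position: [0.4585, 0.1384, 0.164]
wrist_force: [-1.0, -0.6, 0.5]
position: [0.4564, 0.1379, 0.1643]
wrist_force: [-0.1, -0.0, -1.1]
```

```bash
python3 -m jog '[[[0,0,0],[0,-0.015,0],-1],[[0,0,0],[0,-0.015,0],-1],[[0,0,0],[0,0,0],-1]]' | egrep 'pos|force'; python3 -m jog '[[[0,0,0],[0,-0.02,0],-1],[[0,0,0],[0,-0.02,0],-1],[[0,0,0],[0,-0.02,0],-1],[[0,0,0],[0,-0.02,0],-1],[[0,0,0],[0,-0.03,0],-1],[[0,0,0],[0,-0.04,0],-1],[[0,0,0],[0,-0.04,0],-1],[[0,0,0],[0,0,0],-1]]'; python3 -c "
from h import *
go([.6377,-.1741,.22],np.radians(-21.95))
p,d=arm.snapshot('scene');t,dt=arm.snapshot('top');np.save('s3.npy',d);np.save('t3.npy',dt);cv2.imwrite('pics/s3.png',p);cv2.imwrite('pics/t3.png',t);cv2.imwrite('pics/c3.png',cv2.resize(p[100:260,260:420],(600,600),interpolation=cv2.INTER_CUBIC))"
```

```text
position: [0.4494, 0.1363, 0.1652]
wrist_force: [-0.7, 0.6, -1.7]
t: 14.45
position: [0.4026, 0.1253, 0.1654]
ee_rot: [1.95, 2.463, 0.0]
wrist_force: [0.1, -0.1, -1.3]
opening: 0.0099
turn/pi [ 0.     -0.      0.1955] shift/.25 after turn [-0.7593  1.3197 -0.2184] before [-1.3811  0.6408 -0.2184] q6 [ 0.214 -0.218  1.787  0.     1.573 -0.017]
pos [0.4026 0.1253 0.1654] hook [-0.1842 -0.0018  0.1574] F [ 0.09 -0.07 -1.32] open 0.0098860626695954 t 14.45
```

View pics/c3.png

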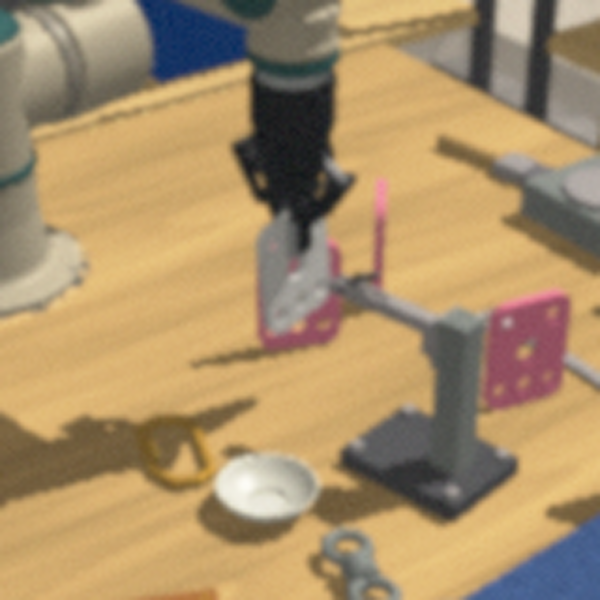

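```bash
python3 - <<'E'
from h import *
d=np.load("s3.npy");p=cv2.imread("pics/s3.png");Q=cloud("scene",d);H=(Q-HO)@HR
hsv=cv2.cvtColor(p,cv2.COLOR_BGR2HSV)
m=(d>0)&(abs(H[...,0]+.184)<.025)&(abs(H[...,1])<.07)&(H[...,2]>.06)&(H[...,2]<.215)&(hsv[...,1]<70)&(hsv[...,2]>90)
q=H[m];print(len(q))
A=np.c_[q[:,1],q[:,2],np.ones(len(q))];c,*_=np.linalg.lstsq(A,q[:,0],rcond=None);print("x=ay+bz+c",c)
r=cv2.minAreaRect(q[:,1:].astype(np.float32));print(r,q.mean(0),q[:,2].min(),q[:,2].max(),np.percentile(q[:,1],[1,99]))
E
```

```text
435
x=ay+bz+c [ 0.00934168  0.00109023 -0.17853691]
((0.0011684000492095947, 0.14084038138389587), (0.09010717272758484, 0.1205504983663559), 7.014601230621338) [-0.17843447 -0.0051478   0.13806848] 0.08199463060714758 0.1994510370713934 [-0.04370236  0.04271186]
```

```bash
python3 - <<'E'
from h import *
p=cv2.imread("pics/s3.png");f,cx,cy,R,t=K("scene");o=-R.T@t
v,u=np.mgrid[:400,:640];r=np.stack([(u-cx)/f,(v-cy)/f,np.ones_like(u)],-1)@R
# intersect with rear-face plane hook x=-.1775
n=HR[:,0];k=((HO+n*-.1785-o)@n)/(r@n);H=(o+r*k[...,None]-HO)@HR
hsv=cv2.cvtColor(p,cv2.COLOR_BGR2HSV)
m=(abs(H[...,1])<.06)&(H[...,2]>.07)&(H[...,2]<.21)&(hsv[...,1]<60)&(hsv[...,2]>95)
m=cv2.morphologyEx(m.astype(np.uint8),cv2.MORPH_OPEN,np.ones((2,2)))
for y in range(-44,48,6):
    s=(m>0)&(abs(H[...,1]*1000-y)<3);z=H[s][:,2]*1000
    if len(z):print(y,len(z),z.min().round(1),z.max().round(1))
print("--")
for zz in range(80,206,8):
    s=(m>0)&(abs(H[...,2]*1000-zz)<4);z=H[s][:,1]*1000
    if len(z):print(zz,len(z),z.min().round(1),z.max().round(1))
E
```

```text
-44 16 129.5 187.3
-38 25 99.3 192.8
-32 28 88.8 194.5
-26 28 86.3 192.4
-20 31 79.8 198.0
-14 44 77.3 201.4
-8 54 72.3 199.4
-2 26 78.1 182.0
4 16 79.8 152.6
10 18 77.3 146.4
16 17 78.9 144.1
22 18 76.4 145.9
28 24 78.1 169.1
34 30 79.7 170.9
40 28 81.4 168.7
46 26 78.9 166.5
--
80 26 -20.9 49.0
88 33 -31.3 65.5
96 39 -36.5 65.2
104 37 -36.5 59.4
112 36 -36.5 53.6
120 35 -36.5 53.3
128 36 -41.5 53.1
136 37 -41.5 53.0
144 34 -41.5 47.2
152 28 -41.5 47.0
160 27 -41.5 46.8
168 25 -41.4 46.5
176 19 -41.4 -0.9
184 18 -41.4 -1.0
192 15 -36.4 -6.2
200 5 -21.4 -6.3
```

```bash
python3 - <<'E'
from h import *
p=cv2.imread("pics/s3.png");x0,y0,s=315,140,10
v=cv2.resize(p[y0:y0+60,x0:x0+50],None,fx=s,fy=s,interpolation=cv2.INTER_CUBIC)
X=-.1792
pts=np.array([proj("scene",unhook([X,y,z])) for y,z in((-.042,.084),(.042,.084),(.042,.199),(-.042,.199))])
cv2.polylines(v,[np.int32((pts-[x0-.5,y0-.5])*s)],True,(0,255,0),1);cv2.imwrite("pics/c4.png",v)
E
```

```text
(no output)
```

View pics/c4.png

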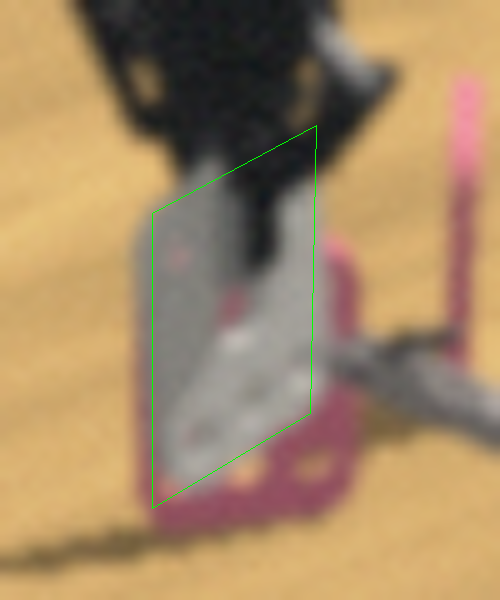

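Off the nose and gripped square, with the plate about level in its outline. Next: sideways clear of the hook, up 35 mm, then turn.

```bash
python3 -m jog '[[[0,0,0],[-0.06,0,-0.02],-1],[[0,0,0],[-0.1,0,-0.04],-1],[[0,0,0],[-0.1,0,-0.04],-1],[[0,0,0],[-0.1,0,-0.04],-1],[[0,0,0.0391],[0,0,0],-1],[[0,0,0.0391],[0,0,0],-1],[[0,0,0.0391],[0,0,0],-1],[[0,0,0.0391],[0,0,0],-1],[[0,0,0.0391],[0,0,0],-1],[[0,0,0],[0,0,0],-1]]'; python3 -c "
from h import *
go([.6375,-.174,.20],np.radians(-22))"
```

```text
t: 15.55
position: [0.4245, 0.0378, 0.2003]
ee_rot: [-2.605, -1.756, -0.0]
wrist_force: [-0.5, -0.8, -1.7]
opening: 0.0096
turn/pi [ 0.     -0.     -0.0001] shift/.25 after turn [-4.6650e-01  1.1074e+00  1.1000e-03] before [-4.6620e-01  1.1075e+00  1.1000e-03] q6 [ 0.002 -0.223  1.721  0.     1.643  0.386]
pos [0.4245 0.0378 0.2003] hook [-0.1831 -0.0919  0.1923] F [-0.46 -0.8  -1.75] open 0.009582073816651725 t 15.55
```

```bash
python3 -m jog '[[[0,0,0],[-0.046,0.08,0],-1],[[0,0,0],[-0.05,0.12,0],-1],[[0,0,0],[-0.05,0.12,0],-1],[[0,0,0],[-0.05,0.12,0],-1],[[0,0,0],[-0.05,0.12,0],-1],[[0,0,0],[-0.05,0.12,0],-1],[[0,0,0],[-0.05,0.12,0],-1],[[0,0,0],[-0.04,0.12,0],-1],[[0,0,0],[-0.04,0.1,0],-1],[[0,0,0],[-0.04,0.088,0],-1],[[0,0,0],[0,0,0],-1],[[0,0,0],[0,0,0],-1]]' | egrep 'pos|force'; python3 -m jog '[[[0,0,0],[0,0,0.06],-1],[[0,0,0],[0,0,0.06],-1],[[0,0,0],[0,0,0.04],-1],[[0,0,0],[0,0,0.04],-1],[[0,0,0],[0,0,0],-1],[[0,0,0],[0,0,0],-1]]'; python3 -c "
from h import *
go([.6375,-.174,.125],np.radians(-22))
p,d=arm.snapshot('scene');t,dt=arm.snapshot('top');np.save('s5.npy',d);cv2.imwrite('pics/s5.png',p)
cv2.imwrite('pics/c5.png',np.hstack([cv2.resize(p[205:305,255:355],(400,400),interpolation=cv2.INTER_CUBIC),cv2.resize(t[110:190,340:420],(400,400),interpolation=cv2.INTER_CUBIC)]))"
```

```text
position: [0.6376, -0.1738, 0.1993]
wrist_force: [-0.5, 0.9, -1.5]
t: 17.35
position: [0.6376, -0.1736, 0.1503]
ee_rot: [-2.603, -1.758, 0.0]
wrist_force: [0.1, -0.4, -1.9]
opening: 0.0097
turn/pi [-0.     -0.      0.0003] shift/.25 after turn [-0.0015  0.0002  0.1011] before [-0.0016  0.0002  0.1011] q6 [-0.322  0.472  1.066  0.     1.603  0.061]
pos [ 0.6376 -0.1736  0.1503] hook [-0.0244 -0.3467  0.1423] F [ 0.11 -0.38 -1.91] open 0.009698910184351366 t 17.35
```

View pics/c5.png

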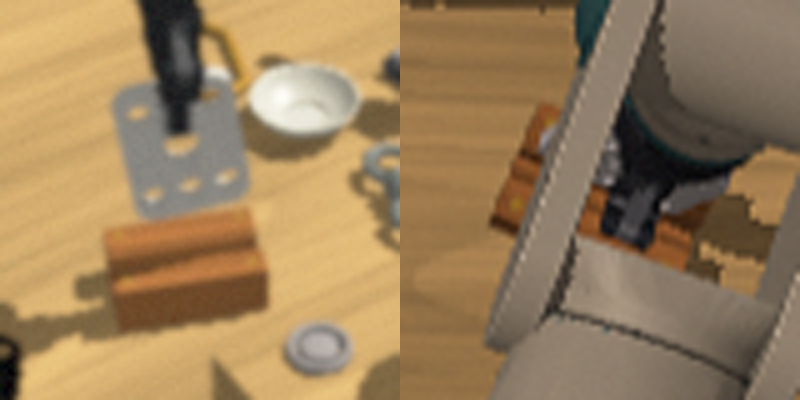

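```bash
python3 - <<'E'
from h import *
p=cv2.imread("pics/s5.png");f,cx,cy,R,t=K("scene");o=-R.T@t
v,u=np.mgrid[:400,:640];r=np.stack([(u-cx)/f,(v-cy)/f,np.ones_like(u)],-1)@R
SR=Ro.from_euler('z',np.radians(-22)).as_matrix();C=np.array([.6376,-.1736,0])
n=SR[:,0];k=((C+n*.005-o)@n)/(r@n);H=(o+r*k[...,None]-C)@SR
hsv=cv2.cvtColor(p,cv2.COLOR_BGR2HSV)
m=(abs(H[...,1])<.06)&(H[...,2]>.05)&(H[...,2]<.21)&(hsv[...,1]<60)&(hsv[...,2]>80)
m=cv2.morphologyEx(m.astype(np.uint8),cv2.MORPH_OPEN,np.ones((2,2)))
b=[]
for y in range(-40,44,5):
    s=(m>0)&(abs(H[...,1]*1000-y)<2.5);z=H[s][:,2]*1000
    if len(z):b.append((y,round(z.min(),1),round(z.max(),1)))
print(b);b=[]
for zz in range(72,196,6):
    s=(m>0)&(abs(H[...,2]*1000-zz)<3);z=H[s][:,1]*1000
    if len(z):b.append((zz,round(z.min(),1),round(z.max(),1)))
print(b)
E
```

```text
[(-40, np.float64(173.0), np.float64(173.0)), (-35, np.float64(144.6), np.float64(182.7)), (-30, np.float64(97.0), np.float64(188.5)), (-25, np.float64(77.6), np.float64(188.0)), (-20, np.float64(77.1), np.float64(190.5)), (-15, np.float64(76.0), np.float64(190.0)), (-10, np.float64(74.9), np.float64(192.0)), (-5, np.float64(73.8), np.float64(191.6)), (0, np.float64(73.2), np.float64(163.5)), (5, np.float64(75.9), np.float64(123.6)), (10, np.float64(74.8), np.float64(206.0)), (15, np.float64(77.4), np.float64(205.1)), (20, np.float64(76.8), np.float64(170.0)), (25, np.float64(76.3), np.float64(196.6)), (30, np.float64(78.4), np.float64(195.7)), (35, np.float64(77.8), np.float64(194.8)), (40, np.float64(80.4), np.float64(194.4))]
[(72, np.float64(-8.9), np.float64(11.3)), (78, np.float64(-23.1), np.float64(43.4)), (84, np.float64(-25.8), np.float64(52.2)), (90, np.float64(-25.4), np.float64(52.3)), (96, np.float64(-27.8), np.float64(52.4)), (102, np.float64(-27.6), np.float64(52.5)), (108, np.float64(-27.2), np.float64(52.6)), (114, np.float64(-29.8), np.float64(49.9)), (120, np.float64(-29.5), np.float64(50.0)), (126, np.float64(-31.9), np.float64(50.1)), (132, np.float64(-31.7), np.float64(50.2)), (138, np.float64(-31.3), np.float64(50.3)), (144, np.float64(-33.6), np.float64(47.6)), (150, np.float64(-33.4), np.float64(61.9)), (156, np.float64(-35.8), np.float64(62.0)), (162, np.float64(-35.4), np.float64(62.1)), (168, np.float64(-35.2), np.float64(62.2)), (174, np.float64(-37.5), np.float64(62.3)), (180, np.float64(-34.4), np.float64(59.5)), (186, np.float64(-31.3), np.float64(42.9)), (192, np.float64(-20.2), np.float64(43.0))]
```

The plate is rolled about 6° in the grip: its edges lean by 7.4, 5.7 and 5.5°. I'll turn the tool to bring it upright and re-measure.

```bash
python3 -m jog '[[[0,-0.0167,0],[0,0,0],-1],[[0,-0.0167,0],[0,0,0],-1],[[0,0,0],[0,0,0],-1],[[0,0,0],[0,0,0],-1]]'; python3 - <<'E'
from h import *
p,_=arm.snapshot("scene");f,cx,cy,R,t=K("scene");o=-R.T@t;cv2.imwrite("pics/s6.png",p)
v,u=np.mgrid[:400,:640];r=np.stack([(u-cx)/f,(v-cy)/f,np.ones_like(u)],-1)@R
SR=Ro.from_euler('z',np.radians(-22)).as_matrix();C=np.array([.6376,-.1736,0])
n=SR[:,0];k=((C+n*.005-o)@n)/(r@n);H=(o+r*k[...,None]-C)@SR
hsv=cv2.cvtColor(p,cv2.COLOR_BGR2HSV)
m=(abs(H[...,1])<.06)&(H[...,2]>.05)&(H[...,2]<.21)&(hsv[...,1]<60)&(hsv[...,2]>80)
m=cv2.morphologyEx(m.astype(np.uint8),cv2.MORPH_OPEN,np.ones((2,2)))
z0=np.arange(90,174,4);a=[];b=[]
for zz in z0:
    y=H[(m>0)&(abs(H[...,2]*1000-zz)<2.5)][:,1]*1000;a.append(y.min());b.append(y[y<56].max())
print(np.degrees(np.arctan(-np.polyfit(z0,a,1)[0])),np.degrees(np.arctan(-np.polyfit(z0[:13],b[:13],1)[0])));print(np.round(a),np.round(b))
z=H[(m>0)][:,2]*1000;print("zmin",[H[(m>0)&(abs(H[...,1]*1000-y)<3)][:,2].min().round(4) for y in range(-25,45,7)])
go([.6375,-.174,.105],np.radians(-22))
E
```

```text
t: 17.85
position: [0.6379, -0.1735, 0.1508]
ee_rot: [2.552, 1.724, -0.131]
wrist_force: [-0.2, -0.1, -1.6]
opening: 0.0094
1.9854318541631055 -1.1855630211320214
[-31. -31. -31. -30. -33. -33. -33. -32. -32. -32. -32. -34. -34. -34.
 -34. -33. -33. -33. -33. -32. -35.] [46. 47. 47. 47. 47. 47. 47. 47. 47. 47. 47. 47. 47. 48. 48. 48. 48. 48.
 45. 45. 45.]
zmin [np.float64(0.0776), np.float64(0.0765), np.float64(0.0749), np.float64(0.0738), np.float64(0.0759), np.float64(0.0748), np.float64(0.0742), np.float64(0.0757), np.float64(0.0746), np.float64(0.0767)]
turn/pi [0.0002 0.033  0.0002] shift/.25 after turn [-0.001  -0.0008  0.1828] before [ 0.0179 -0.0009  0.1819] q6 [-0.278  0.484  1.052 -0.103  1.615  0.101]
pos [ 0.6378 -0.1738  0.1507] hook [-0.0243 -0.347   0.1427] F [-0.46 -0.81 -1.07] open 0.009477277365485355 t 17.9
```

```bash
python3 -m jog '[[[0,0,0],[0.003,0,0.03],-1],[[0,0,0],[0.003,0,0.03],-1],[[0,0,0],[0.003,0,0.03],-1],[[0,0,0],[0.003,0,0.03],-1],[[0,0,0],[0,0,0],-1]]'|egrep 'pos|force'; for i in 1 2 3; do python3 -m jog '[[[0,0,0],[0.001,0,0.01],-1],[[0,0,0],[0.001,0,0.01],-1],[[0,0,0],[0,0,0],-1]]'|egrep 'pos|force'; done
```

```text
position: [0.6368, -0.1737, 0.118]
wrist_force: [-0.7, -0.4, -1.4]
position: [0.6375, -0.1738, 0.1149]
wrist_force: [-0.6, -0.9, -1.7]
position: [0.6373, -0.1738, 0.1095]
wrist_force: [-0.0, -0.3, -2.0]
position: [0.6373, -0.1739, 0.1044]
wrist_force: [-0.4, -0.3, -1.6]
```

```bash
for i in 1 2; do python3 -m jog '[[[0,0,0],[0.001,0,0.01],-1],[[0,0,0],[0.001,0,0.01],-1],[[0,0,0],[0,0,0],-1]]'|egrep 'pos|force'; done; for i in 1 2 3; do python3 -m jog '[[[0,0,0],[0.0005,0,0.005],-1],[[0,0,0],[0,0,0],-1]]'|egrep 'pos|force'; done
```

```text
position: [0.6373, -0.1739, 0.0994]
wrist_force: [0.1, 0.7, -1.7]
position: [0.6373, -0.1739, 0.0944]
wrist_force: [0.7, 0.3, -1.9]
position: [0.6375, -0.174, 0.0936]
wrist_force: [-0.1, -0.1, -1.4]
position: [0.6375, -0.174, 0.0923]
wrist_force: [-0.6, -1.0, -1.7]
position: [0.6374, -0.174, 0.091]
wrist_force: [-0.3, -0.0, -1.9]
```

```bash
for i in 1 2 3 4; do python3 -m jog '[[[0,0,0],[0.0004,0,0.004],-1],[[0,0,0],[0,0,0],-1]]'|egrep 'pos|force'; done
```

```text
position: [0.6375, -0.174, 0.0901]
wrist_force: [-1.1, -0.4, -0.6]
position: [0.6375, -0.174, 0.0891]
wrist_force: [-0.7, 0.4, -2.1]
position: [0.6374, -0.174, 0.088]
wrist_force: [0.3, 0.2, -1.6]
position: [0.6376, -0.174, 0.0873]
wrist_force: [-0.3, -0.3, -1.8]
```

```bash
for i in 1 2 3; do python3 -m jog '[[[0,0,0],[0.0003,0,0.003],-1],[[0,0,0],[0,0,0],-1]]'|egrep 'pos|force'; done
```

```text
position: [0.6377, -0.174, 0.0872]
wrist_force: [-1.1, 0.7, 1.8]
position: [0.6378, -0.174, 0.0871]
wrist_force: [-2.1, 2.4, 6.0]
position: [0.6379, -0.174, 0.0871]
wrist_force: [-2.1, 2.9, 9.3]
```

```bash
python3 -m jog '[[[0,0,0],[-0.0005,0,-0.005],-1],[[0,0,0],[0,0,0],-1],[[0,0,0],[0,0,0],-0.75],[[0,0,0],[0,0,0],-0.7],[[0,0,0],[0,0,0],-0.65],[[0,0,0],[0,0,0],-0.6],[[0,0,0],[0,0,0],-0.5],[[0,0,0],[0,0,0],-0.4],[[0,0,0],[0,0,0],-0.4],[[0,0,0],[0,0,0],-0.4]]'; python3 -c "
from h import *
p,d=arm.snapshot('scene');np.save('s7.npy',d);cv2.imwrite('pics/s7.png',p)
cv2.imwrite('pics/c7.png',cv2.resize(p[205:305,255:355],(500,500),interpolation=cv2.INTER_CUBIC))"
```

```text
t: 22.9
position: [0.6375, -0.1741, 0.0862]
ee_rot: [2.553, 1.723, -0.134]
wrist_force: [-0.2, -0.7, -0.3]
opening: 0.0256
```

View pics/c7.png

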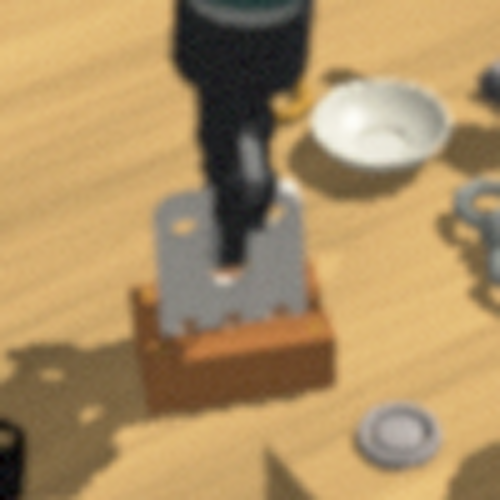

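The plate sits down in the slot, centred at about crop (232,260), and the fingers are open clear of it. Retreating straight up.

```bash
python3 -m jog '[[[0,0,0],[0,0,-0.02],-0.4],[[0,0,0],[0,0,-0.04],-0.4],[[0,0,0],[0,0,-0.08],-0.4],[[0,0,0],[0,0,-0.1],-0.4],[[0,0,0],[0,0,-0.12],-0.4],[[0,0,0],[0,0,-0.12],-0.4],[[0,0,0],[0,-0.15,-0.05],-0.4],[[0,0,0],[0,-0.15,0],-0.4],[[0,0,0],[0,-0.15,0],-0.4],[[0,0,0],[0,-0.15,0],-0.4],[[0,0,0],[0,0,0],-0.4],[[0,0,0],[0,0,0],-0.4]]'; python3 - <<'E'
from h import *
p,d=arm.snapshot("scene");t,dt=arm.snapshot("top")
P=cloud("top",dt);SR=Ro.from_euler('z',np.radians(-22)).as_matrix();H=(P-[.6375,-.174,0])@SR
w=(dt>0)&(abs(H[...,0])<.04)&(abs(H[...,1])<.06)&(H[...,2]>.105);q=H[w]
if len(q):print("plate pts above .105 m, stand frame mean",q.mean(0).round(4),"y",np.percentile(q[:,1],[1,99]).round(3),"zmax",np.percentile(q[:,2],95).round(4),"exp",.0125+.115)
a=cv2.resize(p[205:305,255:355],(400,400),interpolation=cv2.INTER_CUBIC);b=cv2.resize(t[100:220,290:410] if 0 else p[130:250,310:430],(400,400),interpolation=cv2.INTER_CUBIC);cv2.imwrite("pics/c8.png",np.hstack([a,b]))
for n,i in(("scene",p),("top",t)):
    o=cv2.imread(f"pics/{n}0.png") ;print(n,"changed px",(cv2.absdiff(o,i).max(2)>60).sum())
print(arm.sense()["wrist_force"],arm.sense()["t"])
E
```

```text
t: 24.15
position: [0.5037, -0.105, 0.2195]
ee_rot: [2.551, 1.723, -0.131]
wrist_force: [0.2, -1.2, -0.0]
opening: 0.0257
plate pts above .105 m, stand frame mean [-0.0015  0.0022  0.124 ] y [-0.039  0.042] zmax 0.1306 exp 0.1275
scene changed px 15359
top changed px 19116
[ 1.13004307 -0.29642701  0.11641079] 24.25
```

View pics/c8.png

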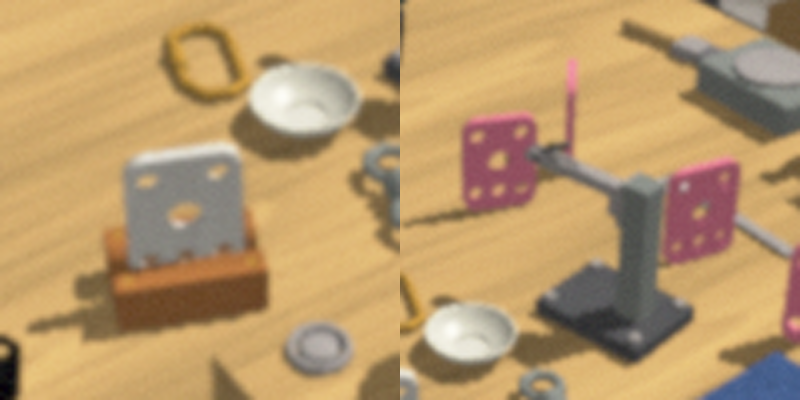

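```bash
python3 - <<'E'
from h import *
t,dt=arm.snapshot("top");H=(cloud("top",dt)-HO)@HR
for x in range(-128,-80,6):
    m=(dt>0)&(abs(H[...,0]*1000-x)<3)&(abs(H[...,1])<.006)&(H[...,2]>.1);print(x,m.sum(),(H[m][:,2].max()*1000).round(1) if m.any() else None,end="; ")
print(arm.hand_in())
E
```

```text
-128 12 152.8; -122 11 157.2; -116 13 157.8; -110 10 162.3; -104 13 166.6; -98 12 167.3; -92 8 170.3; -86 12 166.2; the job is handed in; nothing more can be done
None
```

The plate is off the hook and standing in the slot of the wooden stand, and I handed the job in at about 24 s of the 70 s allowed. The hand-in gives no verdict.

**How it went**
- **Keeper:** I pressed it down to its hard stop with the front fingertip. The highest wrist-force reading was about 12 N in all, against the 15 N limit. I then closed on the plate at 30 N.
- **Draw-off:** I drew the plate out over the held keeper, lifted it 3–5 mm inside its play, and took it off past the nose. The wrist read at most about 8 N upward; adding the plate's weight, that is roughly 10 N on the keeper.
- **Roll in the grip:** The plate turned about 6° in the fingers on the way. I noticed it above the stand and turned the tool to bring it upright, to within about 2° in the picture.
- **Setting down:** I lowered it to the floor of the slot with about 11 N at most (limit 25 N), opened the fingers and withdrew.

**Last checks**
- **Position:** The upper edge sits about 1.5 mm off the slot's centre line and 2 mm from its middle.
- **Height:** The top measured about 0.131 m where I expected 0.1275 m, within the depth noise and calibration error. The lower edge was not measured directly.
- **Keeper:** It is up again, with its end about 20 mm above the arm.
- **Clear of contact:** The robot is clear of everything. The last wrist-force reading was about 1 N, which is within its noise.
- **Other gear:** The dish and carabiner look undisturbed in the last picture. I did not measure the gear's displacement: comparing pictures was no use because the arm itself had moved.

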